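# Stopper the flask, refit the shaker's knob and hold it in to run

## Robot

A 7-joint arm with a two-finger parallel gripper is mounted at the origin on a cart in front of the work surface, level with it; the furniture and walls round the work are solid. World frame = base frame: x ahead of the robot, y to its left, z up, the work surface at z = 0. Lengths are in m, angles in rad, forces in N, time in s.
With the tool pointing down it reaches from about 0.4 to 0.875 m from the base axis. Payload 19.3 kg.
Tool frame: the origin (TCP) lies midway between the tips of the shut fingers; the grasp point (between the pads) lies bot.tcp_to_grasp behind it (bot.tcp_to_grasp is the distance from the TCP to the grasp point, in m); z points along the fingers, y is the line along which they close (so a half turn about z gives the same grasp; the last joint's range is limited). The gripper opens to 85 mm and grips with 20 to 120 N. Pads are 22 mm wide; open, the fingers measure 114 mm over their backs; the gripper's body (76 mm by 85 mm) begins 54 mm behind the grasp point. The pads swing forward as they close: fully open they stand 13 mm farther back than shut.
Start: joints at [-1.407, 0.521, -0.036, 1.599, 0.021, 1.021, -0.113], TCP at [0.145, 0.608, 0.231] pointing down, gripper open.
Joint ranges: [-2.91, 2.91], [-0.3, 2.13], [-1.5, 1.42], [0.17, 2.43], [-1.26, 4.41], [0.16, 1.93], [-2.52, 2.52]. Speed limits (rad/s): [1.89, 1.89, 2.39, 2.39, 3.01, 3.01, 3.01].

## Interface

Orientations are given as [roll, pitch, yaw] about the fixed x, y, z axes, in that order (R = Rz(yaw) Ry(pitch) Rx(roll)).
In Python, from workcell import observe, imaging, bot gives the robot as it stands.
- The arm moves only by the tool send_rows, never from a script. Its argument "plan" is text: rows parted by semicolons, each of 7 numbers parted by spaces: the shift along the tool's x, y, z in m, then the turn, a rotation vector about the tool's x, y, z in degrees, then the finger opening in m, from 0 to 0.0854. In form: dx dy dz rx ry rz claw; .... A call has 1 to 10 rows; each row is the pose to reach, as a shift and turn from the pose commanded when the call began, along the tool's axes at that moment; what a row does not reach only later rows make up. A row lasts 1/12 s, in which the tool goes at most 41.7 mm and 7.16 degrees, less where a joint would pass 70% of its speed; a pose out of reach is approached as far as the arm can. A call with a gripper value outside its range is refused whole. The fingers move at their own pace and stop on an object; "grip_force" is the grip in N (left out, the last holds). Time passes only in rows, so rows that repeat a pose let the fingers close. It gives the time, the measured TCP pose, the force, the opening and the grip force at its end, in the units of the state.
- observe(): the state, without advancing time (a new reading comes with each control period).
- imaging.grab_frame(name): name is "scene" or "top"; returns a dict with "color" (480x640x3 uint8, red, green, blue), "fx", "fy", "cx", "cy" (pixels), "dist_coeffs" ([k1, k2, p1, p2, k3] as OpenCV has them; the pictures are not rectified), "eye" and "orientation" of the camera in the world. Camera axes: x right, y down, z forward; pixel columns grow to the right and rows downward; lengths in m; the calibration is good to about 2 mm. A picture is of the moment at which its call begins. There is no depth.
- bot.job_done(): hands the job in; it is judged then, once.
The state is a dict: "clock": time; "qpos": joint angles; "qd": joint speeds; "joint_efforts": joint torques, N m; "position": TCP position; "tool_rot": TCP orientation; "force": force on the tool from outside, world axes, zero at the start; "moment": the same for the moment, N m; "grip_width": finger opening in m; "finger_force": force on a finger pad.
Only numpy, scipy, OpenCV 4.12 (cv2) and the standard library are available. Lean on these libraries where they do the work, as an engineer would, in place of code of your own. Each camera call takes 0.05 s, during which the arm holds its last target. There are 200 camera calls.

## Task

Run the shaker on this flask: first set the tapered stopper into the neck of the clamped flask until its head sits on the rim, and let go of it. Then take the loose control knob, turn it so that the D-shaped bore under it matches the flat of the shaker's bare spindle, push it all the way onto the spindle without forcing it, and press it in against the spindle's spring as far as it goes. The shaker only runs while its knob is held in, so finish while still holding the knob pressed in, and leave the tin, tape roll, jar and mortar where they stand.

Things in the scene. Friction and masses are not known exactly. Their poses are not given: they have to be found in the camera images.
- stopper_center (a point): White plastic stopper, upright on its narrow end on the bench, 42 mm tall; this point is on its axis half-way up (21 mm over its underside), z up. Lower 24 mm: round taper, 17 mm across at the foot, 20.4 mm at the top; upper 18 mm: round ribbed head 32 mm across, to grip. About 40 g.
- stopper: The same stopper; origin at the centre of its underside.
- flask_mouth (a point): Centre of the mouth of the amber conical flask, level with the top of its rim; z up. The flask is clamped rigidly on the shaker's left; 105 mm tall, foot 66 mm across; neck upright, bore 22 mm, straight and 29 mm deep, rim 30 mm across outside. With the stopper's head down on the rim, the stopper's centre is 3 mm below this point.
- shaker: White orbital shaker, fixed on the bench; origin under its centre, x to its back, y to its left. Body 170 (x) by 300 (y) mm, level top at z = 46 mm; platform under the flask 142 by 130 mm, top at 62 mm. Flask axis at x 5, y 76 mm, spindle axis at x -18, y -86 mm in its frame. Yaw within 0.2 rad of the world's.
- spindle_tip (a point): Top centre of the bare upright steel spindle on the shaker's right; z up, x is the outward normal of its flat. A D-shaft 12 mm across, flat 2.5 mm from the axis, small chamfer at the tip, standing 20 mm above the shaker's top. It rests turned anywhere within 0.6 rad of the shaker's x and turns only stiffly (0.2 N m).
- spindle (a joint): How far the spindle is pressed in (m): 0 at rest, 0.005 at its stop. It sinks against a spring, about 3.6 N to start and 8.1 N at the stop, and springs back when let go. The shaker runs only while it is held in.
- knob_center (a point): Black pointer knob, on its skirt on the bench; this point is on its axis half-way up (16 mm over its underside), z up, x along the pointer. Round skirt 46 mm across, 14 mm high; on it a grip bar along x, flat sides 13 mm apart (y), top 32 mm over the underside; the sides run parallel from x -20 to +14 mm, then narrow to the pointed end with a white line at +22 mm. About 45 g.
- knob: The same knob; origin at the centre of its underside, axes as above; pointer at first within 0.7 rad of the world's x. Bore in the underside 12 mm deep, D-shaped, 13 mm across, flat 2.9 mm from the axis on the pointer's side: it slides on only with the pointer over the spindle's flat (within about 0.15 rad). Fully on, the knob's centre is 4 mm above the spindle's tip.
- gum_tin: Round blue tin, 68 mm across, 24 mm high, origin under its centre: not to be disturbed.
- tape_roll: Paper tape roll lying flat, 69 mm across, 18 mm high, origin under its centre: not to be disturbed.
- jar_madder: Small stoppered pigment jar, 27 mm across, 61 mm tall, origin under its centre: not to be disturbed.
- mortar: White mortar, 85 mm across, 49 mm high, origin under its centre: not to be disturbed.
Things that resemble listed ones, but are neither listed nor needed, are in the scene too. What is shaped like the stopper but green is not meant. What is shaped like the knob but red is not meant.

How it is judged:
By the outcome, as a careful person would: the job done as asked, in the order asked, and still so for the second after the job is handed in, while the arm keeps its last pose, push and grip.
It also fails if it takes over 61 s, if anything falls off the work surface, if the arm or the gripper's body presses on something with over 40 N, if the wrist force passes 120 N, or if a joint passes its speed limit or range.

## Working session

There is one attempt and no reset: what is moved stays moved. The work goes in short steps, Python scripts to look and compute and a tool call to move; the robot and the scene stay as the last step left them, time stands still between calls to the robot, and variables do not carry over. Pictures are saved under pics/ and viewed, at most 10 in all, crops included, and the job is handed in when it is done.

Besides the shell and the picture viewer there is one more tool, called after "Request:" as a command line: name --argument value ..., lists and objects as JSON in quotes. send_rows: Moves the arm, as the interface text tells. Its arguments: {"type":"object","properties":{"plan":{"type":"string"},"grip_force":{"type":"number"}},"required":["plan"]}

```bash
mkdir -p pics; ls
python3 - <<'E'
from workcell import observe, imaging, bot
import cv2,pickle
print(observe()); print(bot.tcp_to_grasp)
for n in("scene","top"):
    f=imaging.grab_frame(n); cv2.imwrite(f"pics/{n}0.png",f["color"][:,:,::-1]); pickle.dump(f,open(f"{n}0.pkl","wb"))
    print({k:v for k,v in f.items() if k!="color"})
E
```

```text
pics
{'clock': 0.0, 'qpos': array([-1.40720093,  0.52203004, -0.0363405 ,  1.60000854,  0.02118923,
        1.02108609, -0.11280705]), 'qd': array([ 7.07682328e-05,  2.32519250e-03,  1.67835626e-04,  3.87383645e-04,
       -1.01634417e-03, -8.67729561e-04,  8.02469485e-04]), 'joint_efforts': array([-1.46565359e-03, -9.27100182e+01,  1.97923489e+00, -3.69919395e+01,
        1.77752436e-02,  8.40157358e-03, -2.11135250e-05]), 'position': array([0.14474175, 0.60766084, 0.2307154 ]), 'tool_rot': array([-3.14044705e+00,  6.60010648e-05,  2.90778601e+00]), 'force': array([-0.05290949,  0.44991138,  1.23152607]), 'moment': array([0.07035405, 0.08819264, 0.0458456 ]), 'finger_force': 0.0, 'grip_width': 0.08550791323989816}
0.0187
{'fx': 560.3668337161287, 'fy': 560.3668337161287, 'cx': 316.9654011623229, 'cy': 248.2734046821558, 'dist_coeffs': array([-0.06535611,  0.        ,  0.        ,  0.        ,  0.        ]), 'eye': array([-0.30352618, -0.7167136 ,  0.65782083]), 'orientation': array([-2.01297344, -0.00864062, -0.81931978])}
{'fx': 538.8094857399892, 'fy': 538.8094857399892, 'cx': 311.45882556417655, 'cy': 246.23620063314274, 'dist_coeffs': array([-0.07936628,  0.        ,  0.        ,  0.        ,  0.        ]), 'eye': array([0.40509408, 0.01202408, 1.23125317]), 'orientation': array([-3.04829173,  0.021267  , -1.58995909])}
```

View pics/scene0.png

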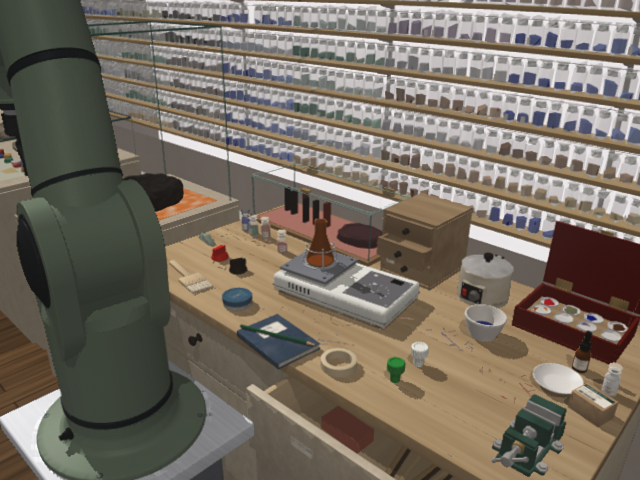

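View pics/top0.png

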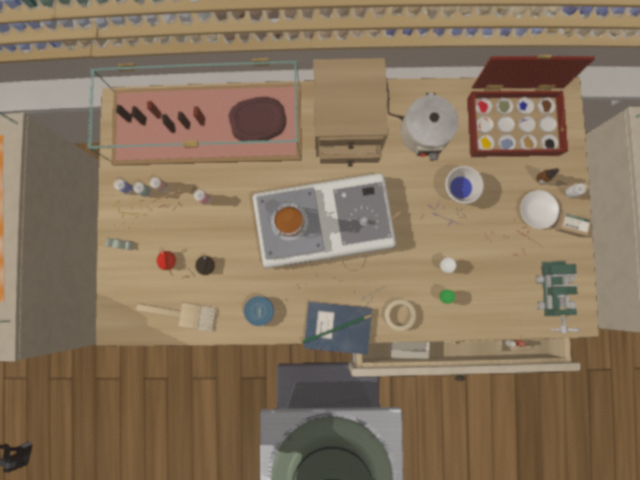

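The views show the white stopper at top (448,265) and scene (419,352), with a green decoy at top (447,297) and scene (397,368). The black knob is at top (205,265) and scene (238,266), with a red decoy at top (166,260) and scene (219,253). The bare spindle is around top (364,222), and the flask is at top (289,220) and scene (320,240). I choose the white stopper and the black knob.

```bash
cat > h.py <<'E'
import cv2,pickle,numpy as np
from scipy.spatial.transform import Rotation as R
def K(f): return np.array([[f["fx"],0,f["cx"]],[0,f["fy"],f["cy"]],[0,0,1]])
def load(n): return pickle.load(open(n+".pkl","rb"))
def ray(f,u,v):
    p=cv2.undistortPoints(np.array([[[u,v]]],float),K(f),f["dist_coeffs"])[0,0]
    return R.from_euler("xyz",f["orientation"]).apply([p[0],p[1],1])
def onz(f,u,v,z):
    d=ray(f,u,v); return f["eye"]+d*(z-f["eye"][2])/d[2]
def proj(f,P):
    Rm=R.from_euler("xyz",f["orientation"]).as_matrix().T
    return cv2.projectPoints(np.atleast_2d(np.array(P,float)),cv2.Rodrigues(Rm)[0],-Rm@f["eye"],K(f),f["dist_coeffs"])[0][:,0]
def crop(f,u,v,w,h,s):
    c=f["color"][v:v+h,u:u+w,::-1]; return cv2.resize(c,None,fx=s,fy=s,interpolation=cv2.INTER_CUBIC)
E
python3 - <<'E'
from h import *
t,s=load("top0"),load("scene0")
a=np.hstack([crop(t,185,245,40,40,7.5),crop(t,430,245,40,30,7.5)[:300] if 0 else crop(t,425,245,40,40,7.5)])
b=np.hstack([crop(s,218,246,40,40,7.5),crop(s,400,332,40,40,7.5)])
cv2.imwrite("pics/c1.png",np.vstack([a,b]))
cv2.imwrite("pics/c2.png",np.vstack([crop(t,250,170,150,100,5)[:,:750],]))
cv2.imwrite("pics/c3.png",crop(s,270,215,155,115,5))
E
```

```text
(no output)
```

View pics/c1.png

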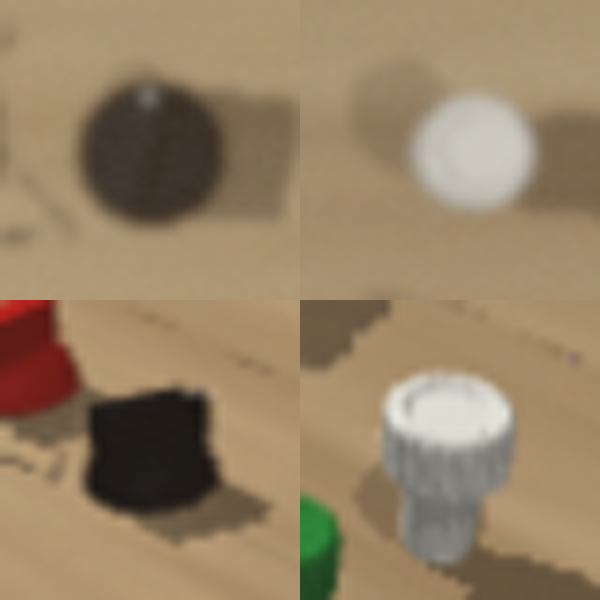

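View pics/c2.png

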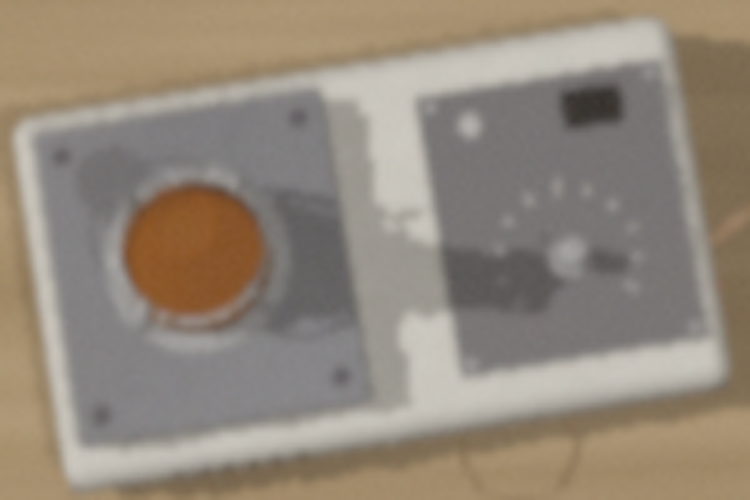

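View pics/c3.png

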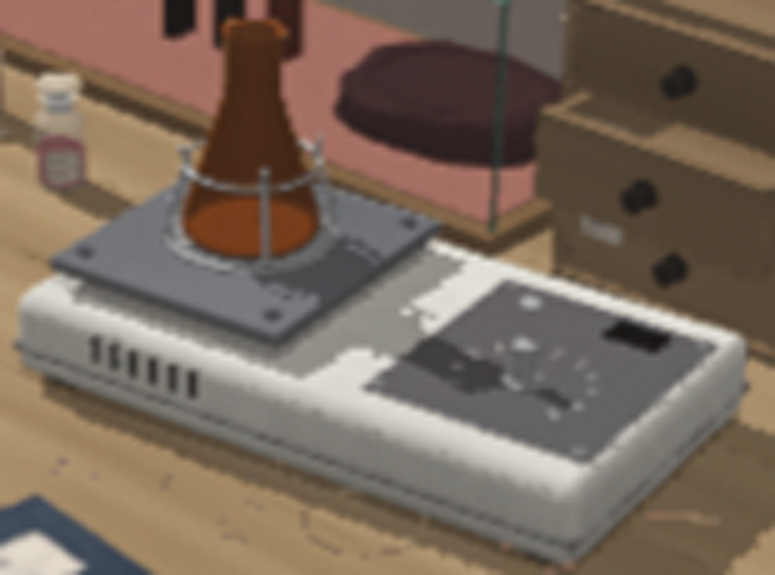

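The crops show:
- The black knob at c1 (150,152), with its white pointer tip at (149,95).
- The white stopper at c1 (474,152) in the top view, and its top face at (449,409) in the scene view.
- The flask at c2 (193,250), with the mouth at c3 (255,28).
- The spindle at c2 (568,256) and c3 (523,345).

```bash
cat >> h.py <<'E'
def tri(f1,p1,f2,p2):
    d=[ray(f1,*p1),ray(f2,*p2)]; e=[f1["eye"],f2["eye"]]
    A=np.zeros((3,3));b=np.zeros(3)
    for x,o in zip(d,e):
        x=x/np.linalg.norm(x);M=np.eye(3)-np.outer(x,x);A+=M;b+=M@o
    return np.linalg.solve(A,b)
E
python3 - <<'E'
from h import *
np.set_printoptions(precision=4,suppress=True)
t,s=load("top0"),load("scene0")
c=lambda x,y,u,v,k:(u+(x+.5)/k-.5,v+(y+.5)/k-.5)
kt=c(150,152,185,245,7.5);kp=c(149,95,185,245,7.5)
print("knob z14",onz(t,*kt,.014),"ptr z32",onz(t,*kp,.032))
print("knob scene skirt bottom left/right", onz(s,*c(84,490-300,218,246,7.5),.007),onz(s,*c(217,475-300,218,246,7.5),.007))
st=c(474-300,152,425,245,7.5);ss=c(449,109+0,400,332,7.5);ss=c(449-300,109,400,332,7.5)
print("stop",onz(t,*st,.042),onz(s,*ss,.042),tri(t,st,s,ss))
fs=c(255,28,270,215,5); ft=c(193,250,250,170,5)
print("mouth",onz(s,*fs,.167),onz(t,*ft,.167))
sp_t=c(568,256,250,170,5);sp_s=c(523,345,270,215,5)
print("spin",onz(t,*sp_t,.064),onz(s,*sp_s,.066),tri(t,sp_t,s,sp_s))
P=[onz(t,*c(x,y,250,170,5),.062) for x,y in[(35,133),(320,90),(372,400),(80,447)]]
print("plat",np.array(P),np.mean(P,0),[np.linalg.norm(P[i]-P[i-1]) for i in range(4)])
print([np.arctan2(*(P[a]-P[b])[[1,0]]) for a,b in((0,3),(1,2))],[np.arctan2(-(P[a]-P[b])[0],(P[a]-P[b])[1]) for a,b in((0,1),(3,2))])
P=[onz(s,*c(x,y,270,215,5),.062) for x,y in[(50,262),(440,226),(280,343)]]
print("plat scene",np.array(P))
# enhanced crops
def enh(f,u,v,w,h,k):
    a=crop(f,u,v,w,h,k).astype(float);lo,hi=np.percentile(a,(1,99.5));return np.clip((a-lo)/(hi-lo)*255,0,255).astype(np.uint8)
r1=np.hstack([enh(t,350,207,25,25,16)]+[enh(s,362,272,25,25,16)])
r2=np.hstack([enh(t,273,200,40,20,10)[:, :400]]+[enh(s,305,212,40,20,10)])
cv2.imwrite("pics/c4.png",np.vstack([r1,r2]))
E
```

```text
knob z14 [0.4821 0.2802 0.014 ] ptr z32 [0.4981 0.2765 0.032 ]
knob scene skirt bottom left/right [0.4549 0.2858 0.007 ] [0.4928 0.2622 0.007 ]
stop [ 0.4692 -0.2652  0.042 ] [ 0.4699 -0.266   0.042 ] [ 0.4695 -0.2657  0.0419]
mouth [0.5725 0.0846 0.167 ] [0.5595 0.0782 0.167 ]
spin [ 0.5682 -0.0793  0.064 ] [ 0.5686 -0.0799  0.066 ] [ 0.5682 -0.0795  0.066 ]
plat [[0.6285 0.1538 0.062 ]
 [0.6447 0.0276 0.062 ]
 [0.5071 0.0076 0.062 ]
 [0.4892 0.1353 0.062 ]] [0.5673 0.0811 0.062 ] [np.float64(0.14051915579992152), np.float64(0.1272146346961259), np.float64(0.1390718090664633), np.float64(0.12895169650166854)]
[np.float64(0.13157664261940935), np.float64(0.1440462648170355)] [np.float64(0.1278930649638243), np.float64(0.1392505596522183)]
plat scene [[0.4851 0.1317 0.062 ]
 [0.6401 0.0252 0.062 ]
 [0.5018 0.0027 0.062 ]]
```

View pics/c4.png

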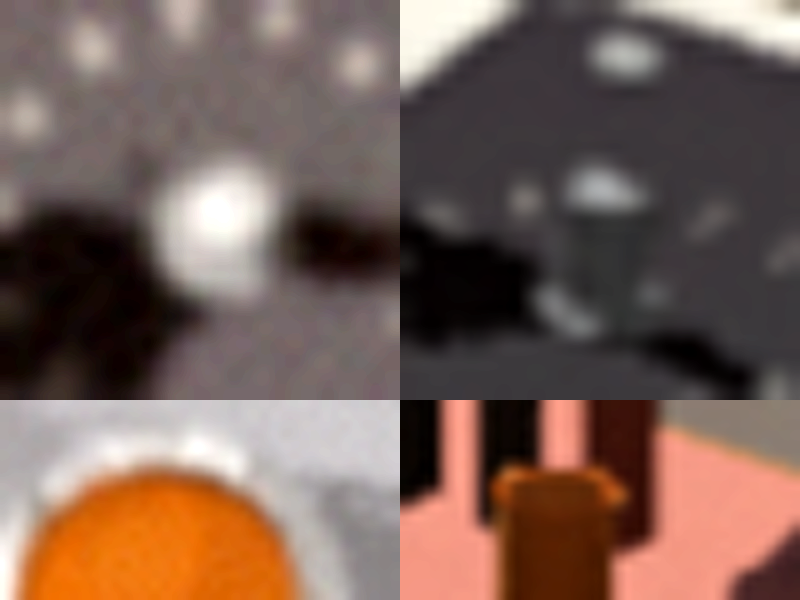

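The enlarged crop shows the spindle's D-shaped tip at scene (600,190), cut on its upper right, with the rim ellipse centred near (558,491). I'll fit small projected models to get the angles.

```bash
cat > fit.py <<'E'
from h import *
from scipy.optimize import minimize
def soft(f,hulls,win,k=10,blur=.7):
    u,v,w,h=win; m=np.zeros((h*k,w*k),np.uint8)
    for P in hulls:
        q=(proj(f,P)-[u,v]+.5)*k
        cv2.fillConvexPoly(m,cv2.convexHull(np.round(q).astype(np.int32)),255)
    m=cv2.GaussianBlur(m.astype(np.float32)/255,(0,0),blur*k)
    return cv2.resize(m,(w,h),interpolation=cv2.INTER_AREA)
def cost(f,hulls,win,mask=None):
    u,v,w,h=win; g=f["color"][v:v+h,u:u+w].mean(2); m=soft(f,hulls,win)
    s=np.ones_like(m,bool) if mask is None else mask
    A=np.c_[m[s],np.ones(s.sum())]; x=np.linalg.lstsq(A,g[s],rcond=None)[0]
    return ((A@x-g[s])**2).sum()
th=np.linspace(0,2*np.pi,60,endpoint=False)
def place(P,x,y,a):
    return np.c_[P[:,0]*np.cos(a)-P[:,1]*np.sin(a)+x,P[:,0]*np.sin(a)+P[:,1]*np.cos(a)+y,P[:,2]]
def circ(r,z): return np.c_[r*np.cos(th),r*np.sin(th),0*th+z]
bar=np.array([[-.02,.0065],[.014,.0065],[.022,.001],[.022,-.001],[.014,-.0065],[-.02,-.0065]])
knob=[np.r_[circ(.023,0),circ(.023,.014)],np.r_[np.c_[bar,0*bar[:,0]+.014],np.c_[bar,0*bar[:,0]+.032]]]
def D(z,r=.0055,fl=.0025):
    P=circ(r,z); P[:,0]=np.minimum(P[:,0],fl); return P
E
cat > r.py <<'E'
from fit import *
np.set_printoptions(precision=4,suppress=True)
t,s=load("top0"),load("scene0")
ks=lambda p:cost(s,[place(h,*p) for h in knob],(226,255,22,18),ms)
g=s["color"][255:273,226:248].mean(2)
# exclude the shadow and red decoy
c=s["color"][255:273,226:248].astype(int); ms=~((c[...,0]-c[...,1]>50))
for a0 in(-.5,-.2,.1,.4):
    r=minimize(ks,[.482,.279,a0],method="Nelder-Mead",options=dict(initial_simplex=np.array([[.482,.279,a0]]*4)+np.vstack([0*np.eye(3)[:1],np.diag([.004,.004,.2])])))
    print("knob scene",r.x,r.fun)
kt=lambda p:cost(t,[place(h,p[0],p[1],-.2) for h in knob],(192,252,22,26))
r=minimize(kt,[.482,.28],method="Nelder-Mead",options=dict(initial_simplex=[[.482,.28],[.487,.28],[.482,.285]]));print("knob top",r.x,r.fun)
win=(370,279,13,7)
for rr in(.0055,.006):
  for a0 in(-.4,-.1,.2,.5,.7):
    x0=np.array([.5685,-.0797,a0])
    r=minimize(lambda p:cost(s,[place(D(.066,rr),*p)],win),x0,method="Nelder-Mead",options=dict(initial_simplex=x0+np.vstack([np.zeros(3),np.diag([.003,.003,.25])])))
    print("spin scene",rr,r.x,r.fun)
print("foot",[onz(t,250+193.5/5-.5,170+250.5/5-.5,z) for z in(.062,.07)])
E
python3 r.py
```

```text
knob scene [ 0.4799  0.2822 -0.4195] 130715.02252378812
knob scene [ 0.4798  0.2822 -0.5266] 128864.59297301891
knob scene [ 0.4798  0.2819 -0.4619] 129496.1658599005
knob scene [ 0.4798  0.2822 -0.5279] 128964.7423139714
knob top [0.4822 0.2799] 43499.98610288232
spin scene 0.0055 [ 0.5706 -0.0792 -0.263 ] 3032.148200398555
spin scene 0.0055 [ 0.5708 -0.0791 -0.2468] 3015.249920839973
spin scene 0.0055 [ 0.571  -0.0788 -0.0488] 3050.358278314791
spin scene 0.0055 [ 0.5709 -0.0789 -0.0003] 3014.5882382198
spin scene 0.0055 [ 0.5705 -0.0779  0.7983] 3665.790237636285
spin scene 0.006 [ 0.5708 -0.0794 -0.4228] 3512.940485087557
spin scene 0.006 [ 0.571  -0.0791 -0.2521] 3436.3069229683138
spin scene 0.006 [ 0.5709 -0.079  -0.1287] 3447.287544240421
spin scene 0.006 [ 0.571  -0.0791 -0.2334] 3420.793328932291
spin scene 0.006 [ 0.5706 -0.0778  0.835 ] 4210.298350254067
foot [array([0.5747, 0.0847, 0.062 ]), array([0.5736, 0.0842, 0.07  ])]
```

```bash
cat > go.py <<'E'
import sys,numpy as np
from workcell import observe
from scipy.spatial.transform import Rotation as R
o=observe(); R0=R.from_euler("xyz",o["tool_rot"])
print("t",round(o["clock"],2),"p",o["position"].round(4),"rpy",o["tool_rot"].round(4),"F",o["force"].round(1),"M",o["moment"].round(2),"w",round(o["grip_width"],4),"q",o["qpos"].round(2))
for a in sys.argv[1:]:   # x,y,z,yaw
    x,y,z,w=map(float,a.split(","))
    d=R0.inv().apply(np.array([x,y,z])-o["position"]); r=(R0.inv()*R.from_euler("xyz",[np.pi,0,w])).as_rotvec(degrees=True)
    print(a,"->",d.round(4),r.round(2))
E
python3 go.py 0.42,0.42,0.25,2.2 0.5,0.2,0.25,1.5 0.52,0,0.25,1
```

```text
t 0.1 p [0.1448 0.6077 0.2308] rpy [-3.1406e+00  1.0000e-04  2.9078e+00] F [ 0.4 -0.5 -0.1] M [ 0.05 -0.   -0.01] w 0.0851 q [-1.41  0.52 -0.04  1.6   0.02  1.02 -0.11]
0.42,0.42,0.25,2.2 -> [-0.3112 -0.1189 -0.0191] [-5.000e-02  3.000e-02  4.055e+01]
0.5,0.2,0.25,1.5 -> [-0.44   -0.3143 -0.0189] [-4.000e-02  4.000e-02  8.066e+01]
0.52,0,0.25,1 -> [-0.5058 -0.5043 -0.0187] [-3.0000e-02  6.0000e-02  1.0931e+02]
```

Request:
send_rows --plan "-0.311 -0.119 -0.019 0 0 40 0.085; -0.311 -0.119 -0.019 0 0 40 0.085; -0.311 -0.119 -0.019 0 0 40 0.085; -0.311 -0.119 -0.019 0 0 40 0.085; -0.311 -0.119 -0.019 0 0 40 0.085; -0.311 -0.119 -0.019 0 0 40 0.085; -0.311 -0.119 -0.019 0 0 40 0.085; -0.311 -0.119 -0.019 0 0 40 0.085; -0.44 -0.314 -0.019 0 0 80 0.085; -0.44 -0.314 -0.019 0 0 80 0.085"

```text
clock: 0.93
position: [0.4495, 0.3401, 0.2498]
tool_rot: [-3.141, 0.0, 1.954]
force: [1.1, -0.6, 0.3]
grip_width: 0.0853
finger_force: 0.0
```

```bash
python3 go.py 0.5,0.2,0.25,1.5 0.52,0,0.25,0.8 0.4695,-0.2655,0.2,0
```

```text
t 0.93 p [0.4495 0.3401 0.2498] rpy [-3.1413e+00  3.0000e-04  1.9538e+00] F [ 1.1 -0.6  0.3] M [-0.   -0.08 -0.07] w 0.0853 q [-0.95  0.42  0.27  1.75 -0.13  0.99 -0.25]
0.5,0.2,0.25,1.5 -> [-1.489e-01 -5.500e-03 -1.000e-04] [-1.0e-02  2.0e-02  2.6e+01]
0.52,0,0.25,0.8 -> [-3.418e-01 -6.170e-02 -1.000e-04] [-1.000e-02  2.000e-02  6.611e+01]
0.4695,-0.2655,0.2,0 -> [-0.5692 -0.2077  0.0501] [0.0000e+00 3.0000e-02 1.1194e+02]
```

Request:
send_rows --plan "-0.342 -0.062 0 0 0 66 0.085; -0.342 -0.062 0 0 0 66 0.085; -0.342 -0.062 0 0 0 66 0.085; -0.342 -0.062 0 0 0 66 0.085; -0.342 -0.062 0 0 0 66 0.085; -0.342 -0.062 0 0 0 66 0.085; -0.342 -0.062 0 0 0 66 0.085; -0.342 -0.062 0 0 0 66 0.085; -0.569 -0.208 0 0 0 112 0.085; -0.569 -0.208 0 0 0 112 0.085"

```text
clock: 1.77
position: [0.5037, -0.0682, 0.2501]
tool_rot: [3.141, 0.0, 0.703]
force: [1.2, -0.2, -1.0]
grip_width: 0.0847
finger_force: 0.0
```

```bash
python3 go.py 0.4695,-0.2655,0.15,0
```

```text
t 1.77 p [ 0.5037 -0.0682  0.2501] rpy [3.1414e+00 3.0000e-04 7.0350e-01] F [ 1.2 -0.2 -1. ] M [-0.01 -0.08  0.01] w 0.0847 q [-0.49  0.38  0.67  1.91 -0.28  0.95 -0.56]
0.4695,-0.2655,0.15,0 -> [-0.1536  0.1283  0.1002] [2.000e-02 1.000e-02 4.031e+01]
```

Request:
send_rows --plan "-0.154 0.128 0.05 0 0 40.3 0.07; -0.154 0.128 0.05 0 0 40.3 0.07; -0.154 0.128 0.05 0 0 40.3 0.07; -0.154 0.128 0.05 0 0 40.3 0.07; -0.154 0.128 0.08 0 0 40.3 0.07; -0.154 0.128 0.1 0 0 40.3 0.07; -0.154 0.128 0.1 0 0 40.3 0.07; -0.154 0.128 0.1 0 0 40.3 0.07; -0.154 0.128 0.1 0 0 40.3 0.07; -0.154 0.128 0.1 0 0 40.3 0.07"

```text
clock: 2.6
position: [0.4716, -0.263, 0.1516]
tool_rot: [3.141, -0.002, 0.009]
force: [0.5, -0.7, -0.5]
grip_width: 0.0701
finger_force: 0.0
```

```bash
python3 go.py 0.4695,-0.2655,0.028,0
```

```text
t 2.6 p [ 0.4716 -0.263   0.1516] rpy [ 3.1415e+00 -1.8000e-03  9.4000e-03] F [ 0.5 -0.7 -0.5] M [ 0.01 -0.02 -0.04] w 0.0701 q [-0.11  0.61  0.74  1.93 -0.56  0.81 -0.63]
0.4695,-0.2655,0.028,0 -> [-0.0024  0.0025  0.1236] [ 0.01 -0.11  0.54]
```

Request:
send_rows --plan "0 0 0.03 0 0 0 0.07; 0 0 0.06 0 0 0 0.07; 0 0 0.09 0 0 0 0.07; 0 0 0.11 0 0 0 0.07; 0 0 0.122 0 0 0 0.07; 0 0 0.122 0 0 0 0.07; 0 0 0.122 0 0 0 0.07; 0 0 0.122 0 0 0 0.07"

```text
clock: 3.27
position: [0.4715, -0.2639, 0.0299]
tool_rot: [3.141, -0.002, 0.007]
force: [-1.0, -0.2, 0.5]
grip_width: 0.0701
finger_force: 0.0
```

```bash
python3 go.py 0.4695,-0.2655,0.028,0
python3 - <<'E'
from h import *
from workcell import imaging
f=imaging.grab_frame("scene");cv2.imwrite("pics/s1.png",crop(f,370,290,100,100,6))
E
```

```text
t 3.27 p [ 0.4715 -0.2639  0.0299] rpy [ 3.1408e+00 -1.9000e-03  7.0000e-03] F [-1.  -0.2  0.5] M [ 0.04 -0.   -0.07] w 0.0701 q [ 0.02  0.78  0.55  1.98 -0.73  0.58 -0.49]
0.4695,-0.2655,0.028,0 -> [-0.002   0.0016  0.0019] [ 0.04 -0.11  0.4 ]
```

View pics/s1.png

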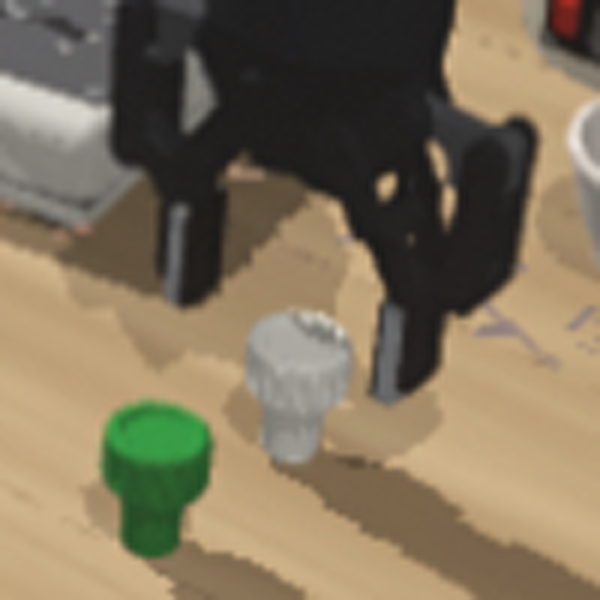

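The close view shows the white stopper head (300,345) between the fingertips (185,295) and (390,395), with the green decoy clear at (157,450). I'll close after a 2 mm correction.

Request:
send_rows --plan "-0.002 0.0016 0.002 0 0 0.4 0.07; -0.002 0.0016 0.002 0 0 0.4 0.07; -0.002 0.0016 0.002 0 0 0.4 0.02; -0.002 0.0016 0.002 0 0 0.4 0.02; -0.002 0.0016 0.002 0 0 0.4 0.02; -0.002 0.0016 0.002 0 0 0.4 0.02; -0.002 0.0016 0.002 0 0 0.4 0.02; -0.002 0.0016 0.002 0 0 0.4 0.02; -0.002 0.0016 0.002 0 0 0.4 0.02; -0.002 0.0016 0.002 0 0 0.4 0.02" --grip_force 30

```text
clock: 4.15
position: [0.4687, -0.2653, 0.0264]
tool_rot: [3.142, -0.0, -0.001]
force: [-0.3, 0.4, 5.4]
grip_width: 0.0308
finger_force: 29.2
```

```bash
python3 go.py 0.4695,-0.2655,0.25,0 0.5715,0.084,0.25,0.4
```

```text
t 4.15 p [ 0.4687 -0.2653  0.0264] rpy [ 3.1416e+00 -3.0000e-04 -7.0000e-04] F [-0.3  0.4  5.4] M [ 0.23 -0.   -0.03] w 0.0308 q [ 0.03  0.79  0.54  1.98 -0.74  0.58 -0.49]
0.4695,-0.2655,0.25,0 -> [ 8.000e-04  2.000e-04 -2.236e-01] [ 0.   -0.02 -0.04]
0.5715,0.084,0.25,0.4 -> [ 0.1026 -0.3494 -0.2235] [ 0.000e+00 -1.000e-02 -2.296e+01]
```

Request:
send_rows --plan "0 0 -0.04 0 0 0 0.02; 0 0 -0.08 0 0 0 0.02; 0 0 -0.12 0 0 0 0.02; 0 0 -0.16 0 0 0 0.02; 0 0 -0.2 0 0 0 0.02; 0 0 -0.22 0 0 0 0.02; 0.0355 -0.1165 -0.22 0 0 -8 0.02; 0.0355 -0.1165 -0.22 0 0 -8 0.02; 0.0355 -0.1165 -0.22 0 0 -8 0.02; 0.0355 -0.1165 -0.22 0 0 -8 0.02"

```text
clock: 4.98
position: [0.5064, -0.1412, 0.2456]
tool_rot: [-3.139, 0.0, 0.148]
force: [0.5, 0.8, 0.1]
grip_width: 0.0309
finger_force: 30.0
```

```bash
python3 go.py 0.5715,0.084,0.25,0.4
```

```text
t 4.98 p [ 0.5064 -0.1412  0.2456] rpy [-3.1388e+00  1.0000e-04  1.4760e-01] F [0.5 0.8 0.1] M [ 0.01 -0.03 -0.  ] w 0.0309 q [-0.44  0.46  0.83  1.87 -0.41  0.99 -0.85]
0.5715,0.084,0.25,0.4 -> [ 0.0975 -0.2132 -0.0038] [ -0.16  -0.02 -14.46]
```

Request:
send_rows --plan "0.0975 -0.213 0 0 0 -14.5 0.02; 0.0975 -0.213 0 0 0 -14.5 0.02; 0.0975 -0.213 0 0 0 -14.5 0.02; 0.0975 -0.213 0 0 0 -14.5 0.02; 0.0975 -0.213 0 0 0 -14.5 0.02; 0.0975 -0.213 0 0 0 -14.5 0.02; 0.0975 -0.213 0 0 0 -14.5 0.02; 0.0975 -0.213 0 0 0 -14.5 0.02; 0.0975 -0.213 0 0 0 -14.5 0.02"

```text
clock: 5.73
position: [0.571, 0.0748, 0.2461]
tool_rot: [3.141, 0.001, 0.391]
force: [-0.2, -0.1, 0.2]
grip_width: 0.0307
finger_force: 30.0
```

```bash
python3 go.py 0.5715,0.084,0.203,0.4
```

```text
t 5.73 p [0.571  0.0748 0.2461] rpy [3.1411e+00 6.0000e-04 3.9140e-01] F [-0.2 -0.1  0.2] M [-0.03 -0.05 -0.01] w 0.0307 q [-0.74  0.53  0.74  1.74 -0.41  1.03 -1.03]
0.5715,0.084,0.203,0.4 -> [ 0.004  -0.0083  0.0431] [ 0.03  0.03 -0.49]
```

Request:
send_rows --plan "0 0 0.02 0 0 0 0.02; 0 0 0.035 0 0 0 0.02; 0 0 0.04 0 0 0 0.02; 0 0 0.04 0 0 0 0.02"

```text
clock: 6.07
position: [0.5707, 0.0744, 0.2056]
tool_rot: [3.142, 0.002, 0.39]
force: [0.4, -0.4, -0.7]
grip_width: 0.0307
finger_force: 30.0
```

```bash
python3 go.py 0.5715,0.084,0.203,0.4
python3 - <<'E'
from h import *
from workcell import imaging
f=imaging.grab_frame("scene");cv2.imwrite("pics/s2.png",crop(f,290,180,70,70,8));pickle.dump(f,open("s2.pkl","wb"))
E
```

```text
t 6.07 p [0.5707 0.0744 0.2056] rpy [3.1416e+00 1.7000e-03 3.9030e-01] F [ 0.4 -0.4 -0.7] M [ 0.02  0.02 -0.  ] w 0.0307 q [-0.71  0.57  0.71  1.78 -0.45  0.95 -1.  ]
0.5715,0.084,0.203,0.4 -> [ 0.0044 -0.0085  0.0026] [ 0.    0.1  -0.55]
```

View pics/s2.png

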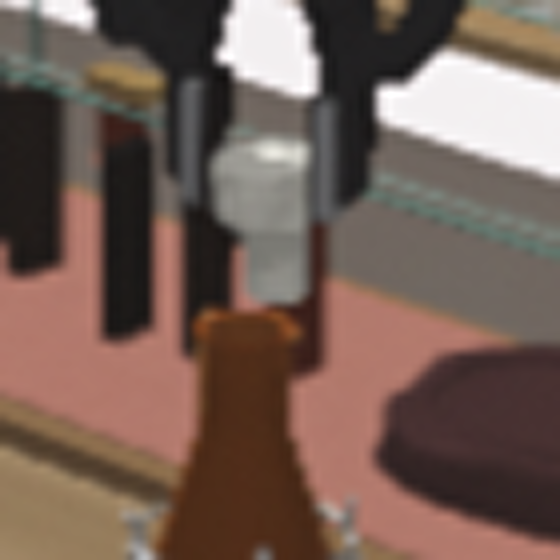

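The view shows the stopper taper foot centred at crop x≈277 (bottom edge y≈300), to the right of the mouth at (247,325), which matches the measured 9 mm shortfall.

Run:
```python
from h import *
s=load("s2");s0=load("scene0")
c=lambda x,y:((x+.5)/8-.5+290,(y+.5)/8-.5+180)
def b(p,r): 
    th=np.linspace(0,6.28,60); q=proj(s,np.c_[p[0]+r*np.cos(th),p[1]+r*np.sin(th),0*th+p[2]]); q=((q-[290,180])+.5)*8; return q.min(0).round(1),q.max(0).round(1)
print("foot",b((.5707,.0744,.179),.0085)); print("head top",b((.5707,.0744,.221),.016))
for p in((.5715,.084,.167),(.570,.0845,.167),(.572,.0815,.167)): print("rim",p,b(p,.015))
```

```text
foot (array([241.5, 286.5]), array([301.4, 309.1]))
head top (array([216.2, 138.7]), array([330.7, 178.6]))
rim (0.5715, 0.084, 0.167) (array([195.6, 307.2]), array([300.4, 347.4]))
rim (0.57, 0.0845, 0.167) (array([190.7, 308.2]), array([295.6, 348.4]))
rim (0.572, 0.0815, 0.167) (array([203.1, 309. ]), array([308.1, 349.3]))
```

```bash
python3 go.py 0.571,0.085,0.2,0.39
```

```text
t 6.12 p [0.5712 0.0746 0.2065] rpy [3.1414e+00 5.0000e-04 3.9040e-01] F [ 0.3  0.7 -0.2] M [ 0.01 -0.04 -0.02] w 0.0308 q [-0.71  0.57  0.71  1.78 -0.45  0.95 -1.  ]
0.571,0.085,0.2,0.39 -> [ 0.0038 -0.0097  0.0065] [0.01 0.03 0.03]
```

Request:
send_rows --plan "0.004 -0.0095 0 0 0 0 0.02; 0.004 -0.0095 0.004 0 0 0 0.02; 0.004 -0.0095 0.006 0 0 0 0.02; 0.004 -0.0095 0.006 0 0 0 0.02; 0.004 -0.0095 0.006 0 0 0 0.02"

```text
clock: 6.53
position: [0.5713, 0.0859, 0.2004]
tool_rot: [3.142, 0.0, 0.392]
force: [-0.3, -0.1, -0.1]
grip_width: 0.0313
finger_force: 30.0
```

```bash
python3 go.py 0.571,0.085,0.171,0.39
python3 - <<'E'
from h import *
from workcell import imaging
f=imaging.grab_frame("scene");cv2.imwrite("pics/s3.png",crop(f,290,180,70,70,8))
E
```

```text
t 6.53 p [0.5713 0.0859 0.2004] rpy [3.1415e+00 1.0000e-04 3.9200e-01] F [-0.3 -0.1 -0.1] M [0.04 0.02 0.02] w 0.0313 q [-0.73  0.58  0.7   1.79 -0.45  0.94 -1.01]
0.571,0.085,0.171,0.39 -> [-0.0006  0.0007  0.0294] [0.01 0.   0.12]
```

View pics/s3.png

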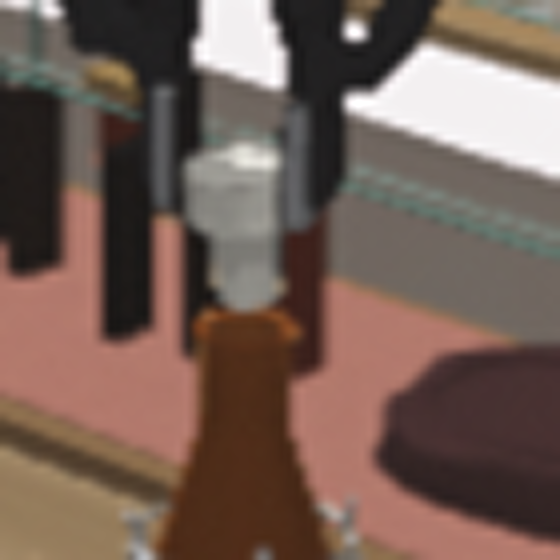

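Stopper and mouth are now in line at x≈247. I'll descend in steps and watch the force.

Request:
send_rows --plan "0 0 0.004 0 0 0 0.02; 0 0 0.008 0 0 0 0.02; 0 0 0.012 0 0 0 0.02; 0 0 0.014 0 0 0 0.02; 0 0 0.014 0 0 0 0.02"

```text
clock: 7.0
position: [0.5709, 0.0854, 0.1856]
tool_rot: [3.141, 0.001, 0.392]
force: [-2.0, -2.7, -1.5]
grip_width: 0.0306
finger_force: 30.6
```

Request:
send_rows --plan "-0.0012 0.0008 0 0 0 0 0.02; -0.0012 0.0008 0.003 0 0 0 0.02; -0.0012 0.0008 0.006 0 0 0 0.02; -0.0012 0.0008 0.006 0 0 0 0.02"

```text
clock: 7.33
position: [0.5703, 0.0846, 0.1797]
tool_rot: [3.142, 0.001, 0.392]
force: [-0.8, -1.1, -1.7]
grip_width: 0.0307
finger_force: 30.6
```

Request:
send_rows --plan "-0.0005 0.0005 0.002 0 0 0 0.02; -0.0005 0.0005 0.004 0 0 0 0.02; -0.0005 0.0005 0.006 0 0 0 0.02; -0.0005 0.0005 0.007 0 0 0 0.02; -0.0005 0.0005 0.007 0 0 0 0.02"

```text
clock: 7.75
position: [0.5701, 0.0839, 0.173]
tool_rot: [3.141, 0.0, 0.392]
force: [-1.1, -3.9, -0.6]
grip_width: 0.0307
finger_force: 30.6
```

Request:
send_rows --plan "-0.0006 0.0006 0.001 0 0 0 0.02; -0.0006 0.0006 0.002 0 0 0 0.02; -0.0006 0.0006 0.003 0 0 0 0.02; -0.0006 0.0006 0.003 0 0 0 0.02"

```text
clock: 8.08
position: [0.5699, 0.0834, 0.1701]
tool_rot: [-3.142, 0.0, 0.392]
force: [-0.2, -1.7, 0.4]
grip_width: 0.0309
finger_force: 30.6
```

Request:
send_rows --plan "0 0.0003 0.001 0 0 0 0.02; 0 0.0003 0.002 0 0 0 0.02; 0 0.0003 0.003 0 0 0 0.02; 0 0.0003 0.003 0 0 0 0.02"

```text
clock: 8.42
position: [0.5706, 0.0829, 0.168]
tool_rot: [3.141, -0.001, 0.392]
force: [-3.3, -2.3, 13.6]
grip_width: 0.0309
finger_force: 31.2
```

Firm contact at the predicted height, so the stopper is seated. I'll release and lift.

Request:
send_rows --plan "0 0 0 0 0 0 0.045; 0 0 0 0 0 0 0.06; 0 0 0 0 0 0 0.07; 0 0 0 0 0 0 0.07; 0 0 -0.02 0 0 0 0.07; 0 0 -0.05 0 0 0 0.07; 0 0 -0.08 0 0 0 0.07; 0 0 -0.08 0 0 0 0.07"

```text
clock: 9.08
position: [0.572, 0.0827, 0.252]
tool_rot: [3.141, -0.006, 0.391]
force: [1.0, -0.1, 0.7]
grip_width: 0.07
finger_force: 0.0
```

```bash
python3 go.py 0.481,0.2805,0.2,1.5 0.481,0.2805,0.12,2.91
python3 - <<'E'
from fit import *
from workcell import imaging
for n in("scene","top"): pickle.dump(imaging.grab_frame(n),open(n+"1.pkl","wb"))
s=load("scene1"); win=(305,195,35,25)
c=s["color"][195:220,305:340].astype(int); m=(c.min(2)>95)&(c.max(2)-c.min(2)<30)
def b(p,r,z):
    q=proj(s,place(circ(r,z),p[0],p[1],0)); return q.min(0).round(1),q.max(0).round(1)
print("pred head top",b((.5708,.0837),.016,.185),"bottom",b((.5708,.0837),.016,.167),"rim",b((.5708,.0837),.015,.167))
g=s["color"][190:225,320].astype(int)
for v in range(190,225): print(v,s["color"][v,320],s["color"][v,[309,312,315,325,328,330]].mean(1).round())
E
```

```text
t 9.08 p [0.572  0.0827 0.252 ] rpy [ 3.1407 -0.0059  0.3915] F [ 1.  -0.1  0.7] M [ 0.02 -0.01  0.06] w 0.07 q [-0.76  0.52  0.75  1.74 -0.41  1.04 -1.05]
0.481,0.2805,0.2,1.5 -> [-0.0089 -0.2176  0.0518] [  0.23  -0.27 -63.51]
0.481,0.2805,0.12,2.91 -> [-0.0094 -0.2177  0.1318] [ 4.500e-01 -7.000e-02 -1.443e+02]
pred head top (array([313.4, 210.6]), array([327.5, 215.8])) bottom (array([313.4, 217.9]), array([327.4, 223.2])) rim (array([313.8, 218. ]), array([326.9, 223. ]))
190 [125 116 111] [117. 103. 102. 238. 241. 240.]
191 [108  99  92] [ 84. 102. 103. 184. 238. 241.]
192 [110 101  95] [ 85. 106. 103. 108. 182. 226.]
193 [112 103  96] [101. 116. 105. 101. 107. 136.]
194 [111 103  96] [ 96. 114. 113. 102. 101. 101.]
195 [114 111 104] [ 93. 103. 115. 103. 102. 102.]
196 [120 128 119] [ 91.  96. 106. 104. 102. 103.]
197 [112 110 102] [ 85. 102.  96. 112. 104. 103.]
198 [104 116 107] [ 77. 103. 103. 122. 111. 107.]
199 [ 97 103  95] [ 77. 103.  94. 110. 117. 118.]
200 [110 102  95] [ 77.  98.  51. 114. 110. 111.]
201 [111 102  95] [ 77.  77.  33.  99. 108. 105.]
202 [111 103  96] 
[... 392 characters left out ...]
9.]
211 [177 175 167] [101.  99.  93. 111.  40.  58.]
212 [215 214 205] [101.  96. 183. 209.  44.  58.]
213 [232 231 224] [101.  97. 208. 233.  57.  59.]
214 [232 231 224] [100. 103. 224. 224.  59.  65.]
215 [225 223 215] [100. 102. 208. 174.  76.  81.]
216 [173 171 164] [100. 100. 148. 136.  87.  85.]
217 [139 137 130] [101. 100. 133. 132.  88.  84.]
218 [136 136 129] [101. 100. 138. 133.  89.  84.]
219 [138 138 131] [100. 101. 139. 134.  83.  84.]
220 [143 141 135] [103. 100. 139. 137.  49.  84.]
221 [138 137 131] [118.  98. 127. 128.  43.  84.]
222 [131 126 119] [135.  98.  84.  93.  41.  85.]
223 [102  81  65] [135. 101.  63.  53.  40.  84.]
224 [81 50 30] [135. 114.  64.  51.  40.  83.]
```

Stopper silhouette matches the seated prediction (rows 211–223). Next, the knob.

Request:
send_rows --plan "-0.009 -0.218 0 0 0 -72 0.06; -0.009 -0.218 0 0 0 -72 0.06; -0.009 -0.218 0 0 0 -72 0.06; -0.009 -0.218 0 0 0 -72 0.06; -0.009 -0.218 0 0 0 -72 0.06; -0.009 -0.218 0 0 0 -72 0.06; -0.009 -0.218 0.03 0 0 -72 0.06; -0.009 -0.218 0.06 0 0 -72 0.06; -0.009 -0.218 0.1 0 0 -72 0.06; -0.009 -0.218 0.1 0 0 -72 0.06"

```text
clock: 10.02
position: [0.4749, 0.2797, 0.1403]
tool_rot: [-3.133, 0.005, 1.649]
force: [-1.2, -0.5, -1.6]
grip_width: 0.0597
finger_force: 0.0
```

```bash
python3 go.py 0.481,0.2805,0.12,2.91
```

```text
t 10.02 p [0.4749 0.2797 0.1403] rpy [-3.1334  0.0046  1.6493] F [-1.2 -0.5 -1.6] M [-0.06  0.07  0.02] w 0.0597 q [-0.89  0.56  0.35  1.88 -0.26  0.76 -0.32]
0.481,0.2805,0.12,2.91 -> [0.0004 0.0063 0.0203] [-5.700e-01 -7.000e-02 -7.223e+01]
```

Request:
send_rows --plan "0 0.006 0.02 0 0 -72 0.06; 0 0.006 0.02 0 0 -72 0.06; 0 0.006 0.02 0 0 -72 0.06; 0 0.006 0.02 0 0 -72 0.06; 0 0.006 0.02 0 0 -72 0.06; 0 0.006 0.02 0 0 -72 0.06; 0 0.006 0.02 0 0 -72 0.06; 0 0.006 0.02 0 0 -72 0.06; 0 0.006 0.02 0 0 -72 0.06; 0 0.006 0.02 0 0 -72 0.06"

```text
clock: 10.85
position: [0.4837, 0.2813, 0.1262]
tool_rot: [-3.141, -0.002, 2.898]
force: [0.6, -0.0, 0.8]
grip_width: 0.0601
finger_force: 0.0
```

Request:
send_rows --plan "0 0 0 0 0 0 0.06; 0 0 0 0 0 0 0.06"

```text
clock: 11.02
position: [0.484, 0.2811, 0.1265]
tool_rot: [-3.141, -0.001, 2.888]
force: [0.4, -0.6, -0.5]
grip_width: 0.0603
finger_force: 0.0
```

```bash
python3 go.py 0.481,0.2805,0.05,2.91 0.481,0.2805,0.018,2.91
```

```text
t 11.02 p [0.484  0.2811 0.1265] rpy [-3.1410e+00 -1.4000e-03  2.8878e+00] F [ 0.4 -0.6 -0.5] M [ 0.05  0.01 -0.02] w 0.0603 q [-0.63  0.56 -0.    1.87  0.    0.72  0.68]
0.481,0.2805,0.05,2.91 -> [ 0.0026 -0.0013  0.0765] [-0.04 -0.08 -1.27]
0.481,0.2805,0.018,2.91 -> [ 0.0026 -0.0013  0.1085] [-0.04 -0.08 -1.27]
```

Request:
send_rows --plan "0.0026 -0.0013 0.03 0 0 -1.3 0.05; 0.0026 -0.0013 0.06 0 0 -1.3 0.05; 0.0026 -0.0013 0.085 0 0 -1.3 0.05; 0.0026 -0.0013 0.1 0 0 -1.3 0.05; 0.0026 -0.0013 0.106 0 0 -1.3 0.05; 0.0026 -0.0013 0.106 0 0 -1.3 0.05; 0.0026 -0.0013 0.106 0 0 -1.3 0.05"

```text
clock: 11.6
position: [0.4817, 0.2809, 0.0216]
tool_rot: [-3.141, 0.0, 2.913]
force: [0.4, -1.3, 0.4]
grip_width: 0.0497
finger_force: 0.0
```

```bash
python3 go.py 0.481,0.2805,0.018,2.91
```

```text
t 11.6 p [0.4817 0.2809 0.0216] rpy [-3.1414e+00  1.0000e-04  2.9128e+00] F [ 0.4 -1.3  0.4] M [ 0.01 -0.01  0.  ] w 0.0497 q [-0.63  0.72 -0.01  1.91  0.02  0.51  0.69]
0.481,0.2805,0.018,2.91 -> [ 0.0006 -0.0006  0.0036] [-0.01  0.01  0.16]
```

Request:
send_rows --plan "0.0006 -0.0006 0.0034 0 0 0 0.05; 0.0006 -0.0006 0.0034 0 0 0 0.05; 0.0006 -0.0006 0.0034 0 0 0 0.005; 0.0006 -0.0006 0.0034 0 0 0 0.005; 0.0006 -0.0006 0.0034 0 0 0 0.005; 0.0006 -0.0006 0.0034 0 0 0 0.005; 0.0006 -0.0006 0.0034 0 0 0 0.005; 0.0006 -0.0006 0.0034 0 0 0 0.005; 0.0006 -0.0006 0.0034 0 0 0 0.005; 0.0006 -0.0006 0.0034 0 0 0 0.005" --grip_force 30

```text
clock: 12.43
position: [0.4811, 0.2805, 0.0183]
tool_rot: [3.141, 0.0, 2.914]
force: [-1.0, -0.2, 6.0]
grip_width: 0.0121
finger_force: 30.5
```

```bash
python3 go.py 0.481,0.2805,0.2,2.91
python3 - <<'E'
from fit import *
from workcell import imaging
t=imaging.grab_frame("top");pickle.dump(t,open("top2.pkl","wb"))
E
```

```text
t 12.43 p [0.4811 0.2805 0.0183] rpy [3.1412e+00 4.0000e-04 2.9145e+00] F [-1.  -0.2  6. ] M [-0.14  0.25 -0.05] w 0.0121 q [-0.63  0.73 -0.01  1.91  0.02  0.5   0.69]
0.481,0.2805,0.2,2.91 -> [ 0.      0.     -0.1817] [0.02 0.02 0.26]
```

Request:
send_rows --plan "0 0 -0.04 0 0 0 0.005; 0 0 -0.08 0 0 0 0.005; 0 0 -0.12 0 0 0 0.005; 0 0 -0.16 0 0 0 0.005; 0 0 -0.2 0 0 0 0.005; 0 0 -0.235 0 0 0 0.005; 0 0 -0.235 0 0 0 0.005; 0 0 -0.235 0 0 0 0.005"

```text
clock: 13.15
position: [0.4815, 0.2808, 0.255]
tool_rot: [3.139, 0.003, 2.914]
force: [-0.4, -0.1, -1.2]
grip_width: 0.0123
finger_force: 29.7
```

```bash
python3 go.py 0.55,0.1,0.25,2.94 0.569,-0.079,0.25,2.94
```

```text
t 13.15 p [0.4815 0.2808 0.255 ] rpy [3.1387e+00 2.5000e-03 2.9145e+00] F [-0.4 -0.1 -1.2] M [-0.   -0.01 -0.02] w 0.0123 q [-0.63  0.39 -0.    1.76  0.    0.99  0.71]
0.55,0.1,0.25,2.94 -> [-0.1074 -0.1607  0.0048] [ 0.16  0.15 -1.46]
0.569,-0.079,0.25,2.94 -> [-0.1662 -0.3309  0.0044] [ 0.16  0.15 -1.46]
```

Request:
send_rows --plan "-0.166 -0.331 0 0 0 -1.5 0.005; -0.166 -0.331 0 0 0 -1.5 0.005; -0.166 -0.331 0 0 0 -1.5 0.005; -0.166 -0.331 0 0 0 -1.5 0.005; -0.166 -0.331 0 0 0 -1.5 0.005; -0.166 -0.331 0 0 0 -1.5 0.005; -0.166 -0.331 0 0 0 -1.5 0.005; -0.166 -0.331 0 0 0 -1.5 0.005; -0.166 -0.331 0 0 0 -1.5 0.005; -0.166 -0.331 0 0 0 -1.5 0.005"

```text
clock: 13.98
position: [0.5679, -0.0875, 0.2517]
tool_rot: [-3.138, -0.001, 2.933]
force: [-0.2, -0.6, -0.4]
grip_width: 0.0121
finger_force: 29.7
```

Request:
send_rows --plan "0 0 0 0 0 0 0.005; 0 0 0 0 0 0 0.005; 0 0 0 0 0 0 0.005"

```text
clock: 14.23
position: [0.5678, -0.0783, 0.2523]
tool_rot: [3.141, -0.001, 2.942]
force: [0.1, 0.2, -0.2]
grip_width: 0.0122
finger_force: 29.7
```

```bash
python3 go.py 0.569,-0.079,0.11,2.94
```

```text
t 14.23 p [ 0.5678 -0.0783  0.2523] rpy [ 3.1414e+00 -1.2000e-03  2.9423e+00] F [ 0.1  0.2 -0.2] M [ 0.02  0.02 -0.05] w 0.0122 q [-0.04  0.42  0.11  1.72 -0.05  1.01  1.45]
0.569,-0.079,0.11,2.94 -> [-0.0014 -0.0005  0.1423] [ 0.01 -0.07  0.13]
```

Request:
send_rows --plan "-0.0014 -0.0005 0.04 0 0 0 0.005; -0.0014 -0.0005 0.08 0 0 0 0.005; -0.0014 -0.0005 0.12 0 0 0 0.005; -0.0014 -0.0005 0.15 0 0 0 0.005; -0.0014 -0.0005 0.15 0 0 0 0.005; -0.0014 -0.0005 0.15 0 0 0 0.005; -0.0014 -0.0005 0.15 0 0 0 0.005"

```text
clock: 14.82
position: [0.5703, -0.0798, 0.1047]
tool_rot: [3.141, 0.002, 2.942]
force: [1.1, -0.2, 0.5]
grip_width: 0.012
finger_force: 29.7
```

```bash
python3 go.py 0.569,-0.079,0.1,2.94
python3 - <<'E'
from h import *
from workcell import imaging
s=imaging.grab_frame("scene");pickle.dump(s,open("s4.pkl","wb"))
t=imaging.grab_frame("top");pickle.dump(t,open("t4.pkl","wb"))
cv2.imwrite("pics/s4.png",np.hstack([crop(s,355,255,40,50,10),crop(t,344,202,40,50,10)]))
E
```

```text
t 14.82 p [ 0.5703 -0.0798  0.1047] rpy [3.1413e+00 1.8000e-03 2.9416e+00] F [ 1.1 -0.2  0.5] M [-0.   -0.03 -0.03] w 0.012 q [-0.02  0.61  0.08  1.84 -0.07  0.69  1.47]
0.569,-0.079,0.1,2.94 -> [0.0015 0.0005 0.0047] [0.02 0.1  0.09]
```

View pics/s4.png

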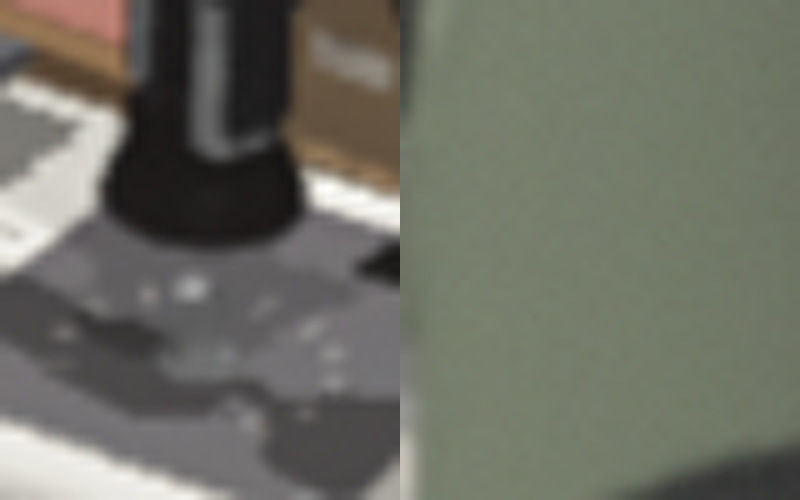

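The view shows the held knob's skirt spanning x 102–304 with its bottom at y≈245, above the spindle tip, which shows as a bright spot at (190,288). The top view is blocked by the arm.

```bash
cat > r2.py <<'E'
from fit import *
np.set_printoptions(precision=4,suppress=True)
s=load("s4");s0=load("scene0")
B=lambda q:((q-[355,255])+.5)*10
for z in(.0864,.088):
    q=np.vstack([B(proj(s,place(circ(.023,zz),.5703,-.0798,0))) for zz in(z,z+.014)]); print("skirt pred",q.min(0),q.max(0))
v=s["color"][255:305,355:395].astype(int).mean(2)
print("row 275",v[19:21].mean(0).round()); print("col 375",v[:,19:21].mean(1).round())
# spindle fit in scene0 with separate side colour: body region rows 279..296
from scipy.optimize import minimize
def cost2(p,win,rr):
    u,vv,w,h=win; g=s0["color"][vv:vv+h,u:u+w].mean(2)
    m1=soft(s0,[place(D(.066,rr),*p)],win,blur=p3); m2=np.maximum(soft(s0,[np.r_[place(D(.066,.006),*p),place(D(.05,.006),*p)]],win,blur=p3)-m1,0)
    A=np.c_[m1.ravel(),m2.ravel(),np.ones(m1.size)];x=np.linalg.lstsq(A,g.ravel(),rcond=None)[0]
    return ((A@x-g.ravel())**2).sum()
for p3 in(.4,.6):
 for rr in(.005,.0055,.006):
  L=[]
  for a in np.arange(-.5,.8,.1):
    f=lambda p:cost2([p[0],p[1],a],(369,278,14,9),rr)
    r=minimize(f,[.5705,-.079],method="Nelder-Mead",options=dict(initial_simplex=[[.5705,-.079],[.5725,-.079],[.5705,-.077]],xatol=1e-4))
    L.append([a,*r.x,r.fun])
  L=np.array(L);print(p3,rr,L[L[:,3].argmin()],L[:,3].round())
E
python3 r2.py
```

```text
skirt pred [100.3835 100.2492] [316.7905 256.5956]
skirt pred [100.7178  93.7529] [317.2507 249.9984]
row 275 [212. 209. 207. 206. 205. 206. 207. 208. 204. 153.  66.  30.  28.  28.
  28.  28.  27.  28.  29.  30.  32.  32.  30.  28.  27.  27.  27.  26.
  24.  30.  94. 190. 228. 233. 236. 239. 235. 214. 200. 192.]
col 375 [ 66.  76.  78.  77.  78.  85.  88.  88.  87.  88.  89.  88.  88.  88.
  79.  50.  27.  26.  28.  31.  31.  30.  29.  29.  46.  82.  97. 116.
 147. 136.  99.  94.  94.  96. 102. 110. 111. 106.  84.  74.  74.  89.
 114. 116. 115. 114. 114. 116. 148. 208.]
0.4 0.005 [  -0.2       0.5703   -0.0792 3876.0441] [4109. 3995. 3913. 3876. 3889. 3949. 4037. 4163. 4267. 4446. 4553. 4728.
 4751.]
0.4 0.0055 [  -0.2       0.5706   -0.0793 3719.7656] [3825. 3745. 3722. 3720. 3778. 3819. 3959. 4106. 4314. 4535. 4717. 4899.
 5044.]
0.4 0.006 [  -0.4       0.5705   -0.0797 3795.2761] [3855. 3795. 3852. 3859. 3969. 4062. 4339. 4515. 4752. 5000. 5309. 5524.
 5602.]
0.6 0.005 [  -0.        0.5703   -0.0792 3720.4646] [3957. 3871. 3805. 3769. 3724. 3720. 3782. 3887. 3926. 4042. 4137. 4247.
 4271.]
0.6 0.0055 [  -0.2       0.5702   -0.0795 3772.7102] [3917. 3813. 3789. 3773. 3787. 3851. 3910. 4022. 4198. 4274. 4456. 4569.
 4679.]
0.6 0.006 [  -0.4       0.5705   -0.0797 4041.1513] [4116. 4041. 4046. 4092. 4174. 4273. 4346. 4513. 4712. 4959. 5159. 5301.
 5356.]
```

Request:
send_rows --plan "0 0 0.005 0 0 0 0.005; 0 0 0.01 0 0 0 0.005; 0 0 0.014 0 0 0 0.005; 0 0 0.017 0 0 0 0.005; 0 0 0.017 0 0 0 0.005; 0 0 0.017 0 0 0 0.005" --grip_force 40

```text
clock: 15.42
position: [0.5693, -0.0803, 0.0857]
tool_rot: [-3.141, -0.0, 2.941]
force: [-0.5, 0.4, -0.4]
grip_width: 0.0117
finger_force: 44.5
```

Request:
send_rows --plan "0 0 0.001 0 0 0 0.005; 0 0 0.002 0 0 0 0.005; 0 0 0.003 0 0 0 0.005; 0 0 0.003 0 0 0 0.005"

```text
clock: 15.75
position: [0.5697, -0.0803, 0.0829]
tool_rot: [3.142, 0.0, 2.941]
force: [1.9, 0.3, -0.6]
grip_width: 0.0118
finger_force: 44.5
```

Request:
send_rows --plan "-0.0006 0.0003 0.001 0 0 0 0.005; -0.0006 0.0003 0.002 0 0 0 0.005; -0.0006 0.0003 0.003 0 0 0 0.005; -0.0006 0.0003 0.003 0 0 0 0.005"

```text
clock: 16.08
position: [0.57, -0.0801, 0.0797]
tool_rot: [-3.141, -0.0, 2.941]
force: [1.1, -1.8, -1.6]
grip_width: 0.0117
finger_force: 44.5
```

Request:
send_rows --plan "0 0 0.001 0 0 0 0.005; 0 0 0.002 0 0 0 0.005; 0 0 0.003 0 0 0 0.005; 0 0 0.003 0 0 0 0.005"

```text
clock: 16.42
position: [0.57, -0.0802, 0.0767]
tool_rot: [-3.141, -0.0, 2.941]
force: [0.7, -1.5, -0.7]
grip_width: 0.012
finger_force: 44.5
```

```bash
python3 go.py
```

```text
t 16.42 p [ 0.57   -0.0802  0.0767] rpy [-3.1414 -0.      2.9408] F [ 0.7 -1.5 -0.7] M [-0.39 -0.18 -0.01] w 0.012 q [-0.02  0.65  0.08  1.85 -0.08  0.64  1.47]
```

No vertical resistance 5–7 mm below the tip, so the bore is sliding on. Continuing.

Request:
send_rows --plan "0 -0.0004 0.001 0 0 0 0.005; 0 -0.0004 0.002 0 0 0 0.005; 0 -0.0004 0.003 0 0 0 0.005; 0 -0.0004 0.003 0 0 0 0.005"

```text
clock: 16.75
position: [0.57, -0.0803, 0.0737]
tool_rot: [3.142, -0.0, 2.941]
force: [1.1, -0.0, -1.4]
grip_width: 0.0114
finger_force: 44.5
```

Request:
send_rows --plan "0 0 0.001 0 0 0 0.005; 0 0 0.002 0 0 0 0.005; 0 0 0.002 0 0 0 0.005; 0 0 0.002 0 0 0 0.005"

```text
clock: 17.08
position: [0.5701, -0.0804, 0.072]
tool_rot: [3.142, 0.0, 2.941]
force: [-0.4, 1.3, 2.9]
grip_width: 0.0118
finger_force: 45.0
```

Request:
send_rows --plan "0 0 0.001 0 0 0 0.005; 0 0 0.002 0 0 0 0.005; 0 0 0.003 0 0 0 0.005; 0 0 0.003 0 0 0 0.005" --grip_force 60

```text
clock: 17.42
position: [0.5701, -0.0804, 0.0688]
tool_rot: [3.142, 0.0, 2.941]
force: [-0.6, 1.4, 4.8]
grip_width: 0.0115
finger_force: 63.7
```

Request:
send_rows --plan "0 0 0.001 0 0 0 0.005; 0 0 0.002 0 0 0 0.005; 0 0 0.002 0 0 0 0.005; 0 0 0.002 0 0 0 0.005"

```text
clock: 17.75
position: [0.5701, -0.0804, 0.0672]
tool_rot: [3.141, 0.0, 2.941]
force: [-2.5, 0.7, 11.6]
grip_width: 0.0112
finger_force: 64.8
```

Request:
send_rows --plan "0 0 0.0005 0 0 0 0.005; 0 0 0.001 0 0 0 0.005; 0 0 0.001 0 0 0 0.005; 0 0 0.001 0 0 0 0.005; 0 0 0.001 0 0 0 0.005"

```text
clock: 18.17
position: [0.5703, -0.0804, 0.0669]
tool_rot: [3.141, 0.001, 2.941]
force: [-5.9, 1.8, 25.6]
grip_width: 0.011
finger_force: 66.6
```

```bash
python3 go.py
python3 - <<'E'
from fit import *
from workcell import imaging
s=imaging.grab_frame("scene")
v=s["color"][255:305,355:395].astype(int).mean(2)
q=np.vstack([((proj(s,place(circ(.023,zz),.569,-.080,0))-[355,255])+.5)*10 for zz in(.049,.063)]);print("pred skirt at full press",q.min(0),q.max(0))
print("col",v[:,19:21].mean(1).round())
p=s["color"][205:226,320].mean(1).round();print("stopper col",p)
for n,w in(("tin",(215,280,45,40)),):pass
s0=load("scene1");d=np.abs(s["color"].astype(int)-s0["color"]).max(2)
for n,(u,v) in dict(tin=(237,298),tape=(339,362),mortar=(485,323),jar=(282,243),green=(397,368)).items(): print(n,(d[v-14:v+14,u-16:u+16]>40).sum())
E
```

```text
t 18.17 p [ 0.5703 -0.0804  0.0669] rpy [3.1413e+00 8.0000e-04 2.9408e+00] F [-5.9  1.8 25.6] M [0.34 1.39 0.06] w 0.011 q [-0.01  0.67  0.07  1.86 -0.08  0.62  1.48]
pred skirt at full press [ 89.66011262 252.35263534] [303.30098598 411.13585588]
col [ 31.  32.  32.  32.  32.  31.  29.  29.  30.  30.  30.  30.  30.  31.
  34.  49.  77.  90.  91.  95.  98. 101. 101. 100. 101. 104. 104. 102.
  99. 100.  85.  48.  27.  28.  30.  32.  32.  31.  30.  31.  48.  74.
  85. 107. 116. 116. 115. 116. 149. 209.]
stopper col [112. 111. 111. 111. 112. 121. 146. 181. 208. 209. 195. 140. 126. 126.
 127. 130. 127. 119.  84.  58.  57.]
tin 0
tape 0
mortar 0
jar 7
green 0
```

Request:
send_rows --plan "0 0 -0.0006 0 0 0 0.005; 0 0 -0.0006 0 0 0 0.005; 0 0 -0.0006 0 0 0 0.005; 0 0 -0.0006 0 0 0 0.005; 0 0 -0.0006 0 0 0 0.005; 0 0 -0.0006 0 0 0 0.005"

```text
clock: 18.72
position: [0.5702, -0.0804, 0.0671]
tool_rot: [3.141, 0.0, 2.941]
force: [-4.1, 0.2, 17.6]
grip_width: 0.0112
finger_force: 65.2
```

Held at the hard stop with about 17 N, above the 8.1 N spring force. Handing in.

```bash
python3 -c "
from workcell import bot
print(bot.job_done())"
```

```text
the job is handed in; nothing more can be done
None
```

The job is handed in at about 19 s. The stopper is seated in the flask and released, and the knob is fully on the spindle and still held pressed in at its stop with about 17 N. In the camera check, the tin, tape roll and mortar showed no movement and the jar only a few changed pixels.

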